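Lock the whetstone with its cam clamp

TASK

Clamp the whetstone for sharpening: of the two cam clamps on the bench, take the one with the whetstone in it and swing its lever counterclockwise (seen from above) until the red-marked high point of the cam stands squarely against the sprung shoe, so that the lever points straight away from the stone and the stone is pressed against the fence. Do not turn past it, let go of the lever, and leave the other clamp, with the black rubber block, open.

Things in the scene. Friction and masses are not known exactly. Their poses are not given: they have to be found in the camera images.
- stone_jig: Fixed plywood clamp board, 146x148x10 mm, holding the whetstone. Origin on the bench below it; x runs from cam to stone, z up. Vertical cam axis at x -15, y 0 mm. Steel shoe (12 mm thick, 116 long in y, top z 28) rests with its back at x +15, pulled towards the cam by springs (about 5 N). Fixed aluminium fence behind the stone: face at x +76, top z 32 mm.
- stone_cam (a joint): Yellow off-centre disc of the whetstone's clamp; red bar marks its high point, opposite the lever. Value in rad grows counterclockwise from above: 0 = lever along the board's +y; 1.57 = lever along -x, high point square on the shoe, shoe pushed 8 mm. Starts at -0.35 to 0.35, meets the shoe near 0.35, turns from -0.5 to 2.4 (no stop at 1.57), friction 0.15 N m: stays where left.
- stone_post (a point): Top centre (z 80 mm) of the upright black round post on the end of the whetstone clamp's lever: 16 mm thick, clear from the steel lever's top (z 38) to z 80 mm, 70 mm from the cam axis. Grip or push it from above. In the frame of stone_jig it is at x = -15 - 70 sin(v), y = 70 cos(v) mm, v = stone_cam.
- whetstone: Whetstone, 42x120x24 mm, tan upper and grey lower half, lying loose on the board between shoe and fence, its length along the board's y. Origin at the centre of its underside (z 10 mm). It starts 3 to 7 mm short of the fence; clamped, its origin is at x +55 mm in the frame of stone_jig.
- block_cam (a joint): Cam of the second, alike clamp, which holds the black rubber sanding block (44x103x37 mm) and is to stay open. It stands 0.25 to 0.45 m left or right of the whetstone's clamp (they swap places). Same lever, post and values as stone_cam; starts at -0.35 to 0.35.
Not all that is in view belongs to the job. Leave any blue or purple look-alike of the whetstone alone.

How it is judged:
By the outcome, as a careful person would: the job done as asked, in the order asked, and still so for the second after the job is handed in, with the robot touching nothing.
It also fails if it takes over 32 s, if anything falls off the work surface, if the arm or the gripper's body presses on something with over 40 N, if the wrist force passes 120 N, or if a joint passes its speed limit or range.

ROBOT

A 7-joint arm with a two-finger parallel gripper is mounted at the origin on a cart in front of the work surface, level with it; the furniture and walls round the work are solid. World frame = base frame: x ahead of the robot, y to its left, z up, the work surface at z = 0. Lengths are in m, angles in rad, forces in N, time in s.
With the tool pointing down it reaches from about 0.425 to 0.825 m from the base axis. Payload 3.6 kg.
Tool frame: the origin (TCP) lies midway between the tips of the shut fingers; the grasp point (between the pads) lies manip.grasp_offset behind it (manip.grasp_offset is the distance from the TCP to the grasp point, in m); z points along the fingers, y is the line along which they close (so a half turn about z gives the same grasp; the last joint's range is limited). The gripper opens to 85 mm and grips with 20 to 120 N. Pads are 22 mm wide; open, the fingers measure 114 mm over their backs; the gripper's body (76 mm by 85 mm) begins 54 mm behind the grasp point. The pads swing forward as they close: fully open they stand 13 mm farther back than shut.
Start: joints at [-1.294, 0.615, -0.013, 1.423, 0.008, 1.103, -0.04], TCP at [0.194, 0.62, 0.231] pointing down, gripper open.
Joint ranges: [-3.12, 3.12], [-0.3, 2.06], [-1.34, 1.32], [0.26, 2.42], [-1.36, 4.5], [0.01, 1.98], [-2.84, 2.84]. Speed limits (rad/s): [2.79, 2.79, 3.14, 3.14, 3.14, 3.14, 3.14].

INTERFACE

Orientations are given as a 3x3 rotation matrix whose columns are the frame's x, y, z axes.
In Python, from plant import manip, camera gives the robot as it stands.
- The arm moves only by the shell command python3 -m handwheel 'ROWS' [OPENING] [FORCE]. ROWS is JSON, one flat list of numbers, 6 for each row, row after row: the shift along the tool's x, y, z in mm, then the turn, a rotation vector about the tool's x, y, z in rad. In form: [x, y, z, rx, ry, rz, x, y, z, rx, ry, rz, ...]. A call has 1 to 8 rows; each row is the pose to reach, as a shift and turn from the pose commanded when the call began, along the tool's axes at that moment; what a row does not reach only later rows make up. A row lasts 1/10 s, in which the tool goes at most 50 mm and 8.59 degrees, less where a joint would pass 70% of its speed; a pose out of reach is approached as far as the arm can. A call with a gripper value outside its range is refused whole. OPENING is the closure, from -1 (fully open) to 1 (shut), set as the call begins (- or left out, the last holds). The fingers move at their own pace and stop on an object; FORCE is the grip in N (left out, the last holds). Time passes only in rows, so rows that repeat a pose let the fingers close. It gives the time, the measured TCP pose, the force and the opening at its end, in the units of the state.
- manip.state(): the state, without advancing time (a new reading comes with each control period).
- camera(name): name is "scene" or "side" or "wrist"; returns a dict with "color" (384x512x3 uint8, blue, green, red), "depth" (384x512 float32, m along the optical axis (not along the pixel's ray), 0 where there is no reading), "fov_y" (degrees; the focal length in pixels is half the picture's height over the tangent of half this angle, whatever the lens; pixels are square), "cx", "cy" (the principal point, pixels), "xyz" and "attitude" of the camera in the world. Camera axes: x right, y down, z forward; pixel columns grow to the right and rows downward; lengths in m; the calibration is good to about 2 mm. The wrist camera is an equidistant fisheye: a pixel r from the principal point sees the ray r / f radians off the axis. A picture is of the moment at which its call begins.
- manip.sign_off(): hands the job in, once; it reports no verdict.
The state is a dict: "t": time; "q": joint angles; "dq": joint speeds; "tau": joint torques, N m; "position": TCP position; "tool_rot": TCP orientation; "force": force on the tool from outside, world axes, zero at the start; "wrist_torque": the same for the moment, N m; "gripper_width": finger opening in m.
Only numpy, scipy, OpenCV 4.12 (cv2) and the standard library are available. Lean on these libraries where they do the work, as an engineer would, in place of code of your own. Each camera call takes 0.05 s, during which the arm holds its last target. There are 200 camera calls.

## Working session

There is one attempt and no reset: what is moved stays moved. The work goes in short steps, Python scripts to look and compute and a shell command to move; the robot and the scene stay as the last step left them, time stands still between calls to the robot, and variables do not carry over. Pictures are saved under pics/ and viewed, on a budget of 10 in all, crops included, one or two more only if the job needs it, and the job is handed in when it is done.

```bash
mkdir -p pics; ls; cat > h.py <<'E'
import numpy as np, cv2
from plant import manip, camera
def f(c): return c["color"].shape[0]/2/np.tan(np.radians(c["fov_y"])/2)
def cloud(c):
    d=c["depth"];v,u=np.mgrid[:d.shape[0],:d.shape[1]];k=f(c)
    p=np.stack([(u-c["cx"])/k*d,(v-c["cy"])/k*d,d],-1)
    return p@np.array(c["attitude"]).T+np.array(c["xyz"])
E
python3 - <<'E'
from h import *
import pickle
a=camera("scene");b=camera("side")
pickle.dump((a,b),open("v0.pkl","wb"))
for n,c in(("scene",a),("side",b)):
    cv2.imwrite(f"pics/{n}0.png",c["color"]);print(n,c["xyz"],np.round(c["attitude"],3).tolist(),c["fov_y"],c["cx"],c["cy"])
s=manip.state();print(s["t"],s["position"],np.round(s["tool_rot"],3).tolist(),s["gripper_width"],manip.grasp_offset)
E
```

```text
pics
scene [-0.03212061 -0.67779997  0.89153304] [[0.706, -0.473, 0.528], [-0.708, -0.454, 0.541], [-0.016, -0.755, -0.655]] 43.290850810469514 246.36011021682302 179.41945938616234
side [0.29543721 0.56652627 0.62131193] [[-0.852, -0.342, 0.397], [-0.524, 0.555, -0.646], [0.001, -0.758, -0.652]] 56.08186232970447 259.8820694335016 194.1357655276829
0.1 [0.19423152 0.61955838 0.23026215] [[-0.954, 0.299, -0.001], [0.299, 0.954, -0.002], [-0.0, -0.002, -1.0]] 0.08517000681414742 0.0187
```

View pics/scene0.png

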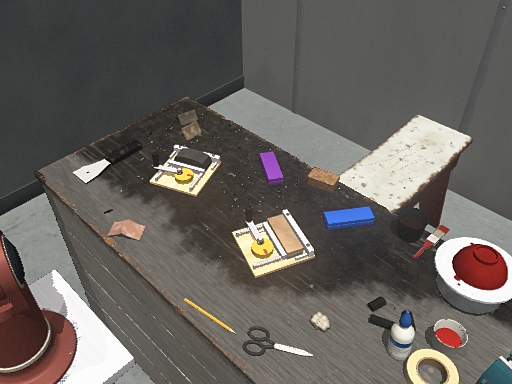

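View pics/side0.png

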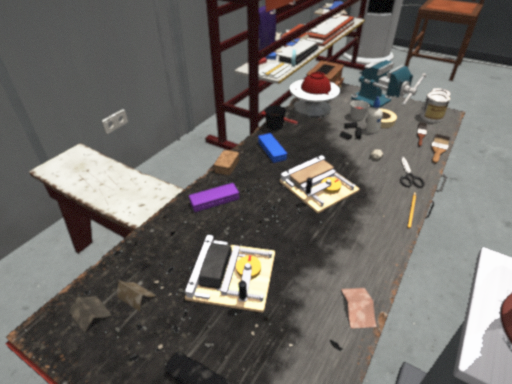

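Scene view: there are two clamps. The one at (272,243) holds a tan stone. The one at (187,168) holds the black block. Blue (348,217) and purple (271,167) bars are decoys. In the side view the clamps are at (320,183) and (232,272). The tan/grey stone in scene (285,235) / side (312,172) fits the description, so I'm confirming it in a crop.

```bash
python3 - <<'E'
from h import *
import pickle
a,b=pickle.load(open("v0.pkl","rb"))
A=cv2.resize(a["color"][200:280,225:325],None,fx=4,fy=4,interpolation=cv2.INTER_CUBIC)
B=cv2.resize(b["color"][145:225,270:370],None,fx=4,fy=4,interpolation=cv2.INTER_CUBIC)
cv2.imwrite("pics/crop1.png",np.hstack([A,B]))
for n,c,r in(("scene",a,(200,280,225,325)),("side",b,(145,225,270,370))):
    P=cloud(c)[r[0]:r[1],r[2]:r[3]];I=c["color"][r[0]:r[1],r[2]:r[3]].astype(int)
    hsv=cv2.cvtColor(I.astype(np.uint8),cv2.COLOR_BGR2HSV)
    z=P[...,2]
    y=(hsv[...,0]>18)&(hsv[...,0]<32)&(hsv[...,1]>190)&(hsv[...,2]>120)
    print(n,"yellow",y.sum(),P[y].mean(0).round(4),np.median(P[y],0).round(4))
    t=(z>.05)&(z<.1); print("post",t.sum(),np.median(P[t],0).round(4),P[t].max(0).round(4)); 
    v,u=np.nonzero(t);print(u.min()+r[2],u.max()+r[2],v.min()+r[0],v.max()+r[0])
    s=(z>.029)&(z<.0375)&(hsv[...,0]>5)&(hsv[...,0]<20)&(hsv[...,1]>60)&(hsv[...,2]>60)
    q=P[s][:,:2];print("stone",s.sum(),np.median(P[s],0).round(4),cv2.minAreaRect((q*1000).astype(np.float32)))
    bd=(z>.004)&(z<.05);q=P[bd][:,:2]; print("board",cv2.minAreaRect((q*1000).astype(np.float32)))
E
```

```text
scene yellow 0 [nan nan nan] [nan nan nan]
post 73 [ 0.5491 -0.0874  0.0706] [ 0.5594 -0.0778  0.0829]
246 251 206 218
stone 681 [ 0.5815 -0.1769  0.034 ] ((561.5801391601562, -163.91357421875), (122.81905364990234, 92.09648132324219), 66.34742736816406)
board ((581.65283203125, -148.361328125), (254.4235382080078, 249.54693603515625), 44.8175048828125)
side yellow 0 [nan nan nan] [nan nan nan]
post 75 [ 0.5508 -0.0756  0.0692] [ 0.5604 -0.0698  0.0812]
305 312 178 190
stone 448 [ 0.5851 -0.1644  0.0342] ((564.4974975585938, -152.59866333007812), (134.37423706054688, 92.50054931640625), 65.50286102294922)
board ((617.671875, -179.597900390625), (154.21401977539062, 288.91070556640625), 67.81464385986328)<stdin>:12: RuntimeWarning: Mean of empty slice.
  ret = um.true_divide(
  return _methods._mean(a, axis=axis, dtype=dtype,
```

View pics/crop1.png

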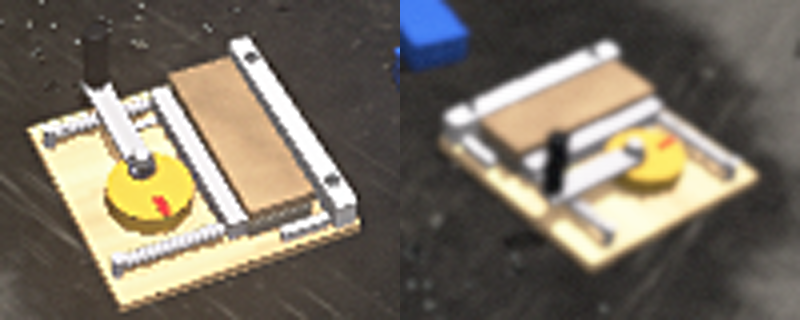

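Crop: left (scene) and right (side) both show the tan/grey stone between shoe and fence. The post is at scene (249,212) and side (309,184). The red mark is opposite the lever, so this is the right clamp. Next I'll measure the board frame from corners in both views.

```bash
python3 - <<'E'
from h import *
import pickle
a,b=pickle.load(open("v0.pkl","rb"))
def ray(c,u,v,z):
    d=np.array(c["attitude"])@np.array([(u-c["cx"])/f(c),(v-c["cy"])/f(c),1]);o=np.array(c["xyz"]);return (o+d*(z-o[2])/d[2])
def tri(p,q):
    A=[];y=[]
    for c,(u,v) in((a,p),(b,q)):
        d=np.array(c["attitude"])@np.array([(u-c["cx"])/f(c),(v-c["cy"])/f(c),1]);d/=np.linalg.norm(d);M=np.eye(3)-np.outer(d,d);A.append(M);y.append(M@np.array(c["xyz"]))
    A=np.vstack(A);y=np.hstack(y);x=np.linalg.lstsq(A,y,rcond=None)[0];return x,np.linalg.norm(A@x-y)
S=lambda x,y:(225+x/4-.4,200+y/4-.4)
D=lambda x,y:(270+(x-400)/4-.4,145+y/4-.4)
for n,p,q in[("post",S(97,28),D(557,136)),("bolt",S(142,160),D(634,150)),("red",S(163,208),D(668,144))]:
    x,e=tri(p,q);print(n,x.round(4),e.round(4))
for n,pts,c,z in[("scene board far,near,right",[S(28,130),S(125,309),S(358,226)],a,.01),("scene stone",[S(168,73),S(225,55),S(313,190),S(250,216)],a,.034),
 ("side board L,near,R",[D(440,147),D(595,270),D(760,180)],b,.01),("side stone",[D(478,112),D(615,61),D(658,93),D(522,152)],b,.034)]:
    P=np.array([ray(c,*p,z)[:2] for p in pts]);print(n,P.round(4).tolist())
    E=np.diff(P,axis=0);print("  len",np.linalg.norm(E,axis=1).round(4),"dir",np.degrees(np.arctan2(E[:,1],E[:,0])).round(1))
for n,c,r in(("scene",a,(200,280,225,325)),("side",b,(145,225,270,370))):
    P=cloud(c)[r[0]:r[1],r[2]:r[3]];I=c["color"][r[0]:r[1],r[2]:r[3]]
    h=cv2.cvtColor(I,cv2.COLOR_BGR2HSV)
    y=((h[...,0]>15)&(h[...,0]<35)&(h[...,1]>170)&(h[...,2]>120)&(P[...,2]>.012))
    print(n,y.sum(),P[y].mean(0).round(4), cv2.minEnclosingCircle((P[y][:,:2]*1000).astype(np.float32)) if y.sum() else h[47,35],np.percentile(P[y][:,2],[10,90]) if y.sum() else 0)
E
```

```text
post [ 0.5548 -0.0825  0.0791] 0.001
bolt [ 0.5264 -0.1477  0.0351] 0.0003
red [ 0.5135 -0.1766  0.026 ] 0.0006
scene board far,near,right [[0.5119, -0.0644], [0.4552, -0.2027], [0.5937, -0.2587]]
  len [0.1494 0.1494] dir [-112.3  -22. ]
scene stone [[0.5905, -0.1089], [0.6267, -0.1237], [0.5796, -0.2344], [0.5394, -0.2211]]
  len [0.0391 0.1202 0.0423] dir [ -22.3 -113.1  161.7]
side board L,near,R [[0.6493, -0.1121], [0.5092, -0.0565], [0.4525, -0.1924]]
  len [0.1507 0.1473] dir [ 158.3 -112.6]
side stone [[0.6321, -0.1317], [0.5779, -0.2343], [0.5375, -0.215], [0.5876, -0.1088]]
  len [0.116  0.0448 0.1173] dir [-117.8  154.5   64.7]
scene 29 [ 0.4963 -0.1708  0.0556] ((254.59881591796875, -412.1573486328125), 390.86328125) [0.0220372  0.02859901]
side 6 [ 0.5102 -0.1366  0.022 ] ((510.6539306640625, -137.64987182617188), 11.769035339355469) [0.02037422 0.02354308]
```

```bash
cat >> h.py <<'E'
def go(p,yaw):
    """row (mm, rad) in the tool frame to TCP p, tool down, tool y at world yaw (deg)"""
    from scipy.spatial.transform import Rotation as Ro
    s=manip.state();R=np.array(s["tool_rot"]);p0=np.array(s["position"])
    y=np.array([np.cos(np.radians(yaw)),np.sin(np.radians(yaw)),0]);z=np.array([0,0,-1.]);T=np.stack([np.cross(y,z),y,z],1)
    r=Ro.from_matrix(R.T@T).as_rotvec()
    return np.r_[(R.T@(np.array(p)-p0)*1000).round(1),r.round(3)].tolist()
E
python3 - <<'E'
from h import *
print(go([.46,.27,.2],25)); print(go([.5545,-.082,.15],-22.3))
E
```

```text
[-358.2, -254.0, 30.9, -0.002, 0.001, 0.831]
[-553.6, -561.5, 81.6, -0.002, 0.002, 1.656]
```

```bash
python3 -m handwheel '[-45,-32,4,0,0,0.1, -90,-64,8,0,0,0.2, -134,-95,12,0,0,0.3, -179,-127,16,0,0,0.4, -224,-159,20,0,0,0.5, -269,-191,24,0,0,0.6, -314,-222,27,0,0,0.7, -358,-254,31,0,0,0.83]' -1
python3 - <<'E'
from h import *
print(go([.5545,-.082,.15],-22.3), manip.state()["q"])
E
```

```text
t: 0.9
position: [0.4367, 0.3009, 0.2028]
tool_rot: [[-0.419, 0.908, -0.0], [0.908, 0.419, -0.0], [0.0, -0.0, -1.0]]
force: [0.8, 0.4, 0.4]
gripper_width: 0.0852
[-397.0, -53.5, 52.8, -0.0, 0.0, 0.822] [-0.80013637  0.46881694  0.22950814  1.81306788 -0.13452822  0.87511841
 -0.07565962]
```

```bash
python3 -m handwheel '[-45,-8,6,0,0,0.1, -90,-16,12,0,0,0.2, -135,-24,19,0,0,0.3, -180,-32,25,0,0,0.41, -225,-40,31,0,0,0.51, -269,-47,38,0,0,0.62, -314,-55,44,0,0,0.72, -359,-63,50,0,0,0.826]'
python3 -m handwheel '[0,0,0,0,0,0, 0,0,0,0,0,0, 0,0,0,0,0,0]'
python3 - <<'E'
from h import *
import pickle
c=camera("wrist");pickle.dump(c,open("w0.pkl","wb"));cv2.imwrite("pics/w0.png",c["color"])
print(c["xyz"],np.round(c["attitude"],3).tolist(),c["fov_y"],c["cx"],c["cy"],f(c))
s=manip.state();print(s["position"],s["force"],go([.5545,-.082,.045],-22.3))
E
```

```text
t: 1.7
position: [0.5309, -0.0507, 0.1526]
tool_rot: [[0.383, 0.924, -0.001], [0.924, -0.383, 0.0], [0.0, -0.001, -1.0]]
force: [0.4, 0.3, 0.2]
gripper_width: 0.0856
t: 2.0
position: [0.5305, -0.0476, 0.1527]
tool_rot: [[0.377, 0.926, -0.001], [0.926, -0.377, 0.001], [0.001, -0.002, -1.0]]
force: [-0.0, 0.4, -0.6]
gripper_width: 0.0852
[0.55713456 0.01362883 0.29550482] [[0.926, -0.364, -0.1], [-0.378, -0.893, -0.244], [-0.001, 0.264, -0.964]] 65.70646984690485 253.31781701135952 194.09572930400583 297.3186396354542
[ 0.53061248 -0.04719167  0.15282898] [0.46745482 0.22482701 0.76696031] [-23.4, 35.4, 107.8, -0.001, -0.001, 0.004]
```

View pics/w0.png

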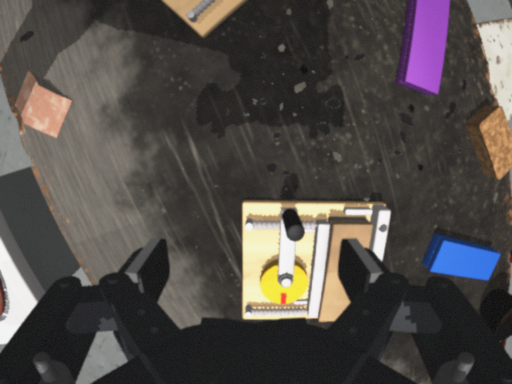

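The wrist view shows the stone clamp squared to the tool. The post runs from its base at (291,210) to its top at about (295,229), the bolt is at (285,281), and the board's left edge runs (243,202)–(243,318).

```bash
cat >> h.py <<'E'
def wray(c,u,v,z):
    x=np.array([u-c["cx"],v-c["cy"]]);r=np.hypot(*x);t=r/f(c)
    d=np.array(c["attitude"])@np.r_[x/r*np.sin(t),np.cos(t)];o=np.array(c["xyz"]);return o+d*(z-o[2])/d[2]
E
python3 - <<'E'
from h import *
import pickle
c=pickle.load(open("w0.pkl","rb"))
for n,u,v,z in[("post",295,229,.08),("bolt",285,281,.04),("c1",243,202,.01),("c2",243,319,.01),("c3",390,201,.01),("s1",331,221,.034),("s2",318,320,.034)]:print(n,wray(c,u,v,z).round(4))
cv2.imwrite("pics/w0c.png",cv2.resize(c["color"][185:335,220:400],None,fx=4,fy=4,interpolation=cv2.INTER_CUBIC))
print(go([.5545,-.082,.045],-22.3))
E
```

```text
post [ 0.5543 -0.0797  0.08  ]
bolt [ 0.5259 -0.1469  0.04  ]
c1 [ 0.5148 -0.0624  0.01  ]
c2 [ 0.4569 -0.1987  0.01  ]
c3 [ 0.6612 -0.1216  0.01  ]
s1 [ 0.5889 -0.1056  0.034 ]
s2 [ 0.5419 -0.2167  0.034 ]
[-23.4, 35.4, 107.8, -0.001, -0.001, 0.004]
```

View pics/w0c.png

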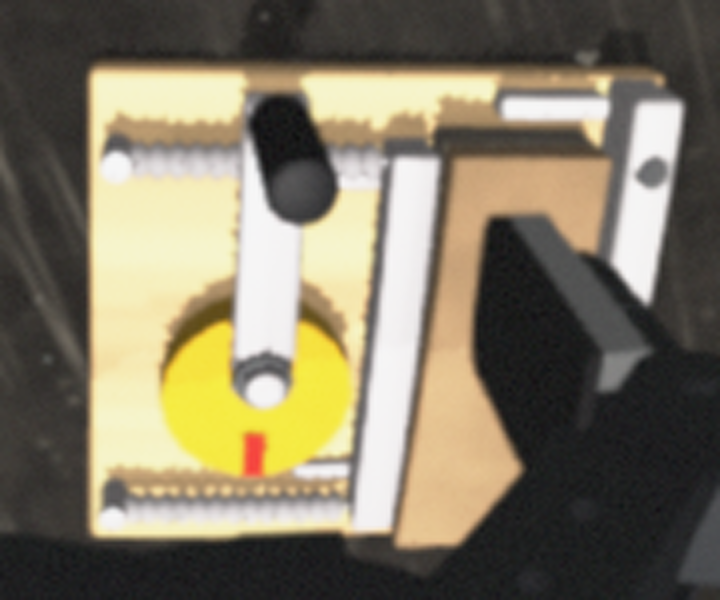

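```bash
python3 -m handwheel '[-12,18,10,0,0,0.002, -23,35,20,0,0,0.004, -23.5,35.5,50,0,0,0.004, -23.5,35.5,80,0,0,0.004, -23.5,35.5,100,0,0,0.004, -23.5,35.5,108,0,0,0.004, -23.5,35.5,108,0,0,0.004, -23.5,35.5,108,0,0,0.004]'
python3 - <<'E'
from h import *
import pickle
c=camera("wrist");pickle.dump(c,open("w1.pkl","wb"));cv2.imwrite("pics/w1.png",c["color"])
s=manip.state();print(s["position"],s["force"],go([.5545,-.082,.045],-22.5))
E
```

```text
t: 2.85
position: [0.5556, -0.0839, 0.046]
tool_rot: [[0.382, 0.924, 0.002], [0.924, -0.382, -0.0], [0.001, 0.002, -1.0]]
force: [0.5, -0.5, -0.1]
gripper_width: 0.0857
[ 0.55579376 -0.08418927  0.04629064] [ 0.05281357  0.16976818 -0.03213496] [1.5, -2.0, 1.3, 0.002, -0.001, 0.001]
```

View pics/w1.png

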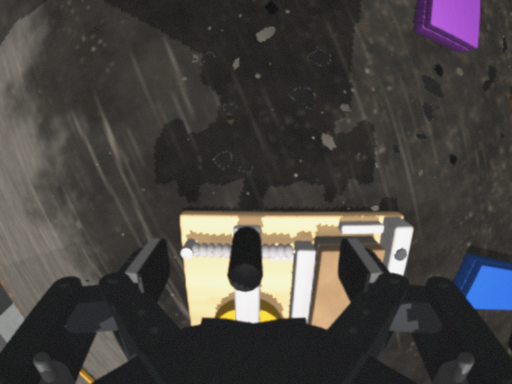

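The post top is at (246,277), between the pads at (150,265) and (362,265). I'll check the offset against the TCP, then grip.

```bash
python3 - <<'E'
from h import *
import pickle
c=pickle.load(open("w1.pkl","rb"))
s=manip.state();R=np.array(s["tool_rot"]);p=wray(c,246,277,.08);print(p,(R.T@(p-s["position"])*1000).round(1))
E
python3 -m handwheel '[0,0,0,0,0,0,0,0,0,0,0,0,0,0,0,0,0,0,0,0,0,0,0,0,0,0,0,0,0,0,0,0,0,0,0,0,0,0,0,0,0,0,0,0,0,0,0,0]' 1 25
python3 -m handwheel '[0,0,0,0,0,0,0,0,0,0,0,0]'
```

```text
[ 0.55423649 -0.08269979  0.08      ] [  0.8  -1.9 -33.7]
t: 3.7
position: [0.5543, -0.0841, 0.0451]
tool_rot: [[0.383, 0.924, -0.001], [0.924, -0.383, 0.001], [0.0, -0.001, -1.0]]
force: [-1.6, 0.7, 4.0]
gripper_width: 0.0153
t: 3.9
position: [0.5545, -0.0842, 0.0451]
tool_rot: [[0.383, 0.924, -0.001], [0.924, -0.383, 0.001], [0.0, -0.001, -1.0]]
force: [-2.7, 0.8, 4.7]
gripper_width: 0.0152
```

```bash
python3 -m handwheel '[-0.35,-7,0,0,0,-0.1, -1.4,-13.9,0,0,0,-0.2, -3.1,-20.7,0,0,0,-0.3, -5.5,-27.3,0,0,0,-0.4, -8.6,-33.6,0,0,0,-0.5, -12.2,-39.5,0,0,0,-0.6, -16.5,-45.1,0,0,0,-0.7, -21.2,-50.2,0,0,0,-0.8]'
python3 -m handwheel '[0,0,0,0,0,0,0,0,0,0,0,0]'
python3 - <<'E'
from h import *
C=np.array([.5262,-.1473]);s=manip.state();p=np.array(s["position"][:2])-C
print(np.hypot(*p),np.arctan2(p[1],p[0])-np.radians(67.4),np.arctan2(s["tool_rot"][1][0],s["tool_rot"][0][0])-np.radians(67.4),s["position"],s["force"],s["wrist_torque"],s["gripper_width"])
E
```

```text
t: 4.7
position: [0.502, -0.0819, 0.0452]
tool_rot: [[-0.401, 0.916, 0.003], [0.916, 0.401, 0.003], [0.002, 0.004, -1.0]]
force: [1.1, 7.2, 0.8]
gripper_width: 0.0154
t: 4.9
position: [0.5007, -0.0823, 0.0451]
tool_rot: [[-0.398, 0.917, 0.0], [0.917, 0.398, 0.003], [0.003, 0.002, -1.0]]
force: [-1.2, 6.1, 4.2]
gripper_width: 0.0151
0.06984430850633365 0.7684707214881343 0.8042966404906093 [ 0.50068124 -0.08228446  0.04514668] [-1.22448086  6.14443072  4.24605483] [1.01444913 0.27404039 0.09977276] 0.015056420379749143
```

```bash
python3 -m handwheel '[-0.35,-7,0,0,0,-0.1, -1.4,-13.9,0,0,0,-0.2, -3.1,-20.7,0,0,0,-0.3, -5.5,-27.3,0,0,0,-0.4, -8.6,-33.6,0,0,0,-0.5, -12.2,-39.5,0,0,0,-0.6, -12.2,-39.5,0,0,0,-0.6, -12.2,-39.5,0,0,0,-0.6]'
python3 - <<'E'
from h import *
import pickle
C=np.array([.5262,-.1473]);s=manip.state();p=np.array(s["position"][:2])-C
print(np.hypot(*p),np.arctan2(p[1],p[0])-np.radians(67.4),np.arctan2(s["tool_rot"][1][0],s["tool_rot"][0][0])-np.radians(67.4),s["position"],s["force"],s["wrist_torque"],s["gripper_width"])
v={n:camera(n) for n in("scene","side","wrist")};pickle.dump(v,open("v1.pkl","wb"))
A=cv2.resize(v["scene"]["color"][190:290,215:325],None,fx=3.6,fy=3.6,interpolation=cv2.INTER_CUBIC)
B=cv2.resize(v["side"]["color"][135:235,270:380],None,fx=3.6,fy=3.6,interpolation=cv2.INTER_CUBIC)
cv2.imwrite("pics/c2.png",np.hstack([A,B]))
E
```

```text
t: 5.7
position: [0.4683, -0.1072, 0.045]
tool_rot: [[-0.848, 0.53, -0.001], [0.53, 0.848, 0.005], [0.004, 0.004, -1.0]]
force: [-2.2, 9.8, 6.7]
gripper_width: 0.0153
0.07041627783893431 1.3590390929243958 1.4068224464686234 [ 0.46833063 -0.10718032  0.0450019 ] [-2.20587491  9.83113125  6.6826964 ] [1.75594465 0.5121871  0.22059934] 0.015323206689490243
```

View pics/c2.png

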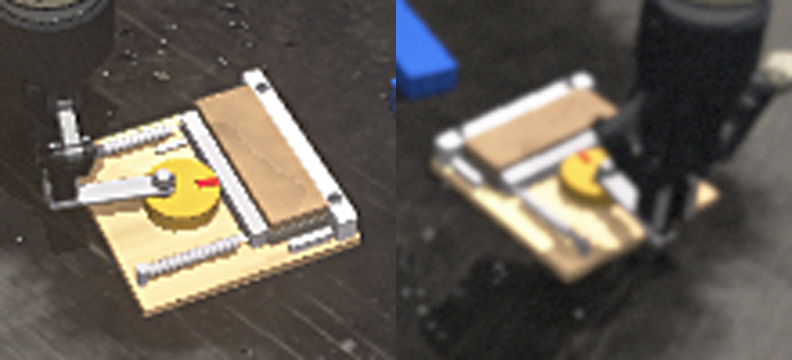

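```bash
python3 -m handwheel '[0.1,-3.5,0,0,0,-0.04, 0,-7,0,0,0,-0.08, -0.3,-10,0,0,0,-0.12, -0.6,-13.2,0,0,0,-0.15, -0.6,-13.2,0,0,0,-0.15, -0.6,-13.2,0,0,0,-0.15, -0.6,-13.2,0,0,0,-0.15]'
python3 - <<'E'
from h import *
import pickle
C=np.array([.5262,-.1473]);s=manip.state();p=np.array(s["position"][:2])-C
print(np.hypot(*p),np.arctan2(p[1],p[0])-np.radians(67.4),np.arctan2(s["tool_rot"][1][0],s["tool_rot"][0][0])-np.radians(67.4),s["position"],s["force"],s["wrist_torque"],s["gripper_width"])
v={n:camera(n) for n in("scene","side","wrist")};pickle.dump(v,open("v2.pkl","wb"))
A=cv2.resize(v["scene"]["color"][205:285,225:325],None,fx=4,fy=4,interpolation=cv2.INTER_CUBIC)
B=cv2.resize(v["wrist"]["color"][170:384,100:380],None,fx=1.5,fy=1.5)
B=cv2.resize(B,(420,321))[:320]
cv2.imwrite("pics/c3.png",np.hstack([A[:,:380],B]))
E
```

```text
t: 6.55
position: [0.4634, -0.1153, 0.045]
tool_rot: [[-0.919, 0.395, 0.001], [0.395, 0.919, 0.009], [0.002, 0.008, -1.0]]
force: [-0.5, 14.2, 4.8]
gripper_width: 0.0149
0.07050065237340782 1.4942116477976328 1.5596952070414787 [ 0.46337674 -0.11530655  0.04498556] [-0.47192453 14.24369457  4.8176613 ] [2.90337506 0.08559444 0.10064963] 0.01491495222325058
```

View pics/c3.png

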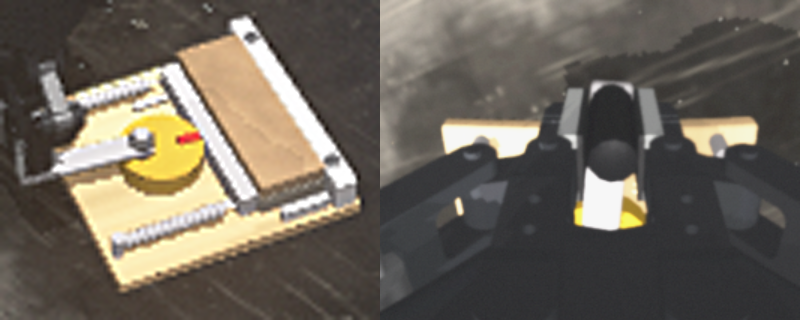

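```bash
python3 -m handwheel '[0.1,-1,0,0,0,0, 0.2,-2,0,0,0,0, 0.2,-3,0,0,0,0, 0.2,-3,0,0,0,0, 0.2,-3,0,0,0,0, 0.2,-3,0,0,0,0]'
cat >> h.py <<'E'
def rep():
    C=np.array([.5262,-.1473]);s=manip.state();p=np.array(s["position"][:2])-C
    print(np.hypot(*p),np.arctan2(p[1],p[0])-np.radians(67.4),np.arctan2(s["tool_rot"][1][0],s["tool_rot"][0][0])-np.radians(67.4),s["force"],s["gripper_width"],s["t"])
E
python3 -c "from h import *;rep()"
```

```text
t: 7.3
position: [0.4632, -0.1158, 0.045]
tool_rot: [[-0.92, 0.392, 0.003], [0.392, 0.92, 0.011], [0.001, 0.011, -1.0]]
force: [1.5, 19.1, 4.0]
gripper_width: 0.0153
0.07047933236147837 1.5017889488041054 1.5621712939414092 [ 1.47750373 19.09583721  3.99192526] 0.015303631342271126 7.3
```

```bash
python3 -m handwheel '[0.1,-1,0,0,0,0, 0.2,-2,0,0,0,0, 0.2,-3,0,0,0,0, 0.2,-3,0,0,0,0, 0.2,-3,0,0,0,0, 0.2,-3,0,0,0,0]'
python3 -c "from h import *;rep()"
python3 -m handwheel '[0.1,-1,0,0,0,0, 0.2,-2,0,0,0,0, 0.2,-2,0,0,0,0, 0.2,-2,0,0,0,0, 0.2,-2,0,0,0,0]'
python3 -c "from h import *;rep()"
```

```text
t: 7.9
position: [0.4618, -0.118, 0.0449]
tool_rot: [[-0.92, 0.391, 0.003], [0.391, 0.92, 0.011], [0.002, 0.012, -1.0]]
force: [0.7, 19.6, 3.6]
gripper_width: 0.0153
0.07075268328964386 1.5383857764658453 1.5632591553976685 [ 0.66788496 19.5592978   3.57335352] 0.015256353802309816 7.9
t: 8.4
position: [0.4608, -0.1196, 0.0449]
tool_rot: [[-0.92, 0.391, 0.003], [0.391, 0.92, 0.012], [0.002, 0.012, -1.0]]
force: [0.5, 19.9, 2.7]
gripper_width: 0.0149
0.07102709341387702 1.5645505552451273 1.563456918277907 [ 0.47965007 19.88866923  2.72246581] 0.014920387448446672 8.4
```

```bash
python3 -m handwheel '[0,2,0,0,0,0, 0,4,0,0,0,0, 0,6,0,0,0,0, 0,6,0,0,0,0, 0,6,0,0,0,0]'
python3 -c "from h import *;rep()"
```

```text
t: 8.9
position: [0.4611, -0.1189, 0.0449]
tool_rot: [[-0.918, 0.396, -0.0], [0.396, 0.918, 0.006], [0.003, 0.006, -1.0]]
force: [-2.4, 11.1, 4.1]
gripper_width: 0.0152
0.07103145373621425 1.5537385785612172 1.558267084265505 [-2.36384483 11.10184994  4.11361655] 0.015179614062566559 8.9
```

```bash
python3 -m handwheel '[0,2,0,0,0,0, 0,4,0,0,0,0, 0,5,0,0,0,0, 0,5,0,0,0,0, 0,5,0,0,0,0]'
python3 -c "from h import *;rep()"
```

```text
t: 9.4
position: [0.4613, -0.1183, 0.0448]
tool_rot: [[-0.917, 0.4, -0.003], [0.4, 0.917, 0.002], [0.004, 0.001, -1.0]]
force: [-4.7, 3.8, 5.4]
gripper_width: 0.0155
0.07109595910919982 1.5448941031831351 1.553905881236484 [-4.74865047  3.83724693  5.4490788 ] 0.015471350292294715 9.4
```

```bash
python3 -m handwheel '[0,0,0,0,0,0,0,0,0,0,0,0,0,0,0,0,0,0,0,0,0,0,0,0,0,0,0,0,0,0,0,0,0,0,0,0,0,0,0,0,0,0]' -1
python3 -c "from h import *;rep()"
python3 -m handwheel '[0,0,-20,0,0,0, 0,0,-50,0,0,0, 0,0,-80,0,0,0, 0,0,-110,0,0,0, -10,0,-140,0,0,0, -30,0,-140,0,0,0, -30,0,-140,0,0,0,-30,0,-140,0,0,0]'
python3 - <<'E'
from h import *
import pickle
v={n:camera(n) for n in("scene","side","wrist")};pickle.dump(v,open("v3.pkl","wb"))
cv2.imwrite("pics/w3.png",v["wrist"]["color"])
E
```

```text
t: 10.1
position: [0.463, -0.1202, 0.045]
tool_rot: [[-0.916, 0.402, 0.0], [0.402, 0.916, -0.0], [-0.0, -0.0, -1.0]]
force: [0.6, -0.3, 0.4]
gripper_width: 0.0855
0.06877435035321953 1.560211233804531 1.5513993640039652 [ 0.60323179 -0.3110633   0.36206842] 0.08545609676076449 10.1
t: 10.9
position: [0.4896, -0.132, 0.1846]
tool_rot: [[-0.916, 0.402, -0.002], [0.402, 0.916, 0.0], [0.002, -0.0, -1.0]]
force: [-0.2, -1.3, -0.2]
gripper_width: 0.0855
```

View pics/w3.png

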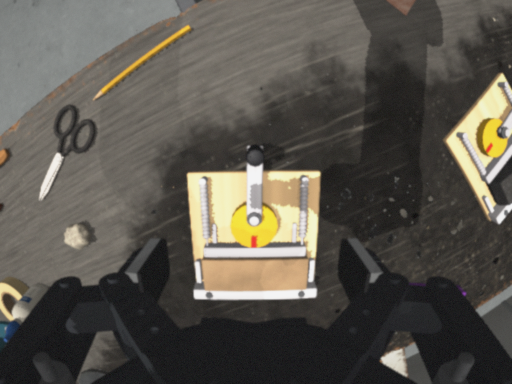

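The wrist view looks straight down on the clamp: post (255,157), bolt (254,219), red bar (254,241) against the shoe, stone on the fence. I'll enlarge it to measure the angle.

```bash
python3 - <<'E'
from h import *
import pickle
c=pickle.load(open("v3.pkl","rb"))["wrist"]
cv2.imwrite("pics/w3c.png",cv2.resize(c["color"][140:305,180:330],None,fx=3.6,fy=3.6,interpolation=cv2.INTER_CUBIC))
E
```

```text
(no output)
```

View pics/w3c.png

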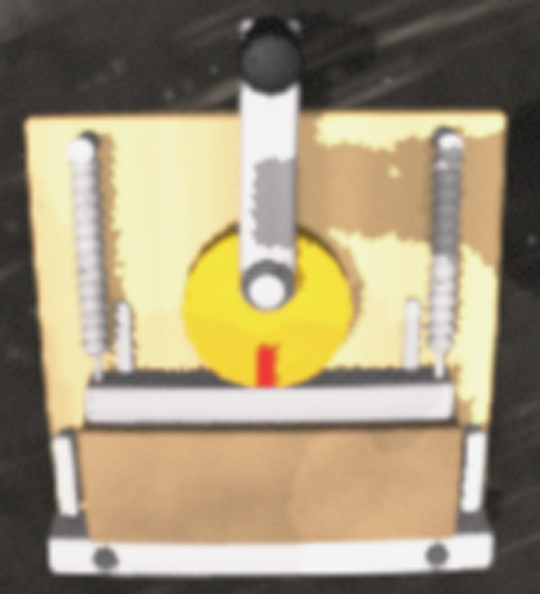

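```bash
python3 - <<'E'
from h import *
import pickle
c=pickle.load(open("v3.pkl","rb"))["wrist"]
W=lambda x,y,z:wray(c,180+(x+.5)/3.6-.5,140+(y+.5)/3.6-.5,z)[:2]
ang=lambda a,b:np.degrees(np.arctan2(*(b-a)[::-1]))
print("y-dir est: board",ang(W(504,114,.01),W(26,118,.01))%180,"fence",ang(W(492,570,.032),W(50,573,.032))%180,"screws",ang(W(437,554,.032),W(105,559,.032))%180,"shoe",ang(W(452,415,.028),W(86,419,.028))%180,ang(W(452,383,.028),W(88,388,.028))%180)
po,bo=W(270,61,.08),W(266.5,291,.042)
print("post",po,"bolt",bo,np.linalg.norm(po-bo),ang(bo,po))
print("lever edges",ang(W(240,270,.038),W(240,90,.038)),ang(W(297,265,.038),W(299,90,.038)))
print("red",ang(W(267,385,.026),W(267,348,.026)))
yd=np.radians(67.4);xd=np.array([np.sin(yd),-np.cos(yd)])
print("stone back/front, fence",[(W(*q)-bo)@xd*1000-15 for q in((270,428,.034),(270,543,.034),(270,537,.032),(270,384,.028),(270,418,.028))])
a=pickle.load(open("v0.pkl","rb"))[0];b=pickle.load(open("v3.pkl","rb"))["scene"]
d=np.abs(a["color"][130:200,140:230].astype(int)-b["color"][130:200,140:230]).sum(-1);print("other clamp diff px",(d>60).sum())
E
```

```text
y-dir est: board 66.74596205516679 fence 66.63957275863524 screws 67.22724017214964 shoe 66.92534956358968 67.09182294453989
post [ 0.46155258 -0.11868848] bolt [ 0.52619041 -0.14790664] 0.07093483015434891 155.6756628869173
lever edges 155.91932228468843 156.0739536727429
red 156.29827776097534
stone back/front, fence [np.float64(33.098264976420566), np.float64(75.88078639505426), np.float64(74.83223558254208), np.float64(20.88040283907327), np.float64(32.70287798225079)]
other clamp diff px 51
```

```bash
python3 -c "
from h import *
s=manip.state();print(s['t'],s['force']);print(manip.sign_off())"
```

```text
11.05 [-0.3880957   0.52589757 -0.12384464]
the job is handed in; nothing more can be done
None
```

The whetstone is clamped and the job is handed in at 11.05 s. I gripped the post on its clamp and swung the lever about 90° counterclockwise in small steps. Then I eased off the push, let go and lifted clear.

**Lever angle:** the last overhead view puts it at 89.0° ± 1.5° from the board's +y (about 1.55 rad). That is square on the shoe within what I can measure, and not past it. The tool pose while gripped gave a similar 1.545–1.565 rad.

**Stone and shoe:** the stone's centre measures x ≈ 54.5 mm in the board frame (55 mm wanted), with its front at the fence face. The shoe measured about 6 mm of push by its back edge, against the expected 8 mm. The blurred back edge probably explains the gap, because the shoe's front sits right against the stone.

**Forces:** the force reading stayed at about 20 N or less, and was about zero after release.

**Other clamp:** the arm never went near the rubber block's clamp, and I left it open. Comparing before and after pictures of it showed 51 changed pixels. I took these for the arm's shadow and did not check them further.

I viewed 9 pictures in all.

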